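# Index the specimen carousel and hold the sprung chamber lid at its set pointer

## Task

Turn the specimen carousel one click clockwise (seen from above) so that the next specimen sits in the viewing chamber, with the lid still shut. Then lift the chamber's sprung lid by its bar handle until the lid is in line with the set pointer beside it, and finish while still holding it there with the gripper: the lid springs shut if let go. Do not shift the pointer, and leave the samples and tools around the station where they are.

Things in the scene. Friction and masses are not known exactly. Their poses are not given: they have to be found in the camera images.
- station: viewing station, fixed; origin on the table under the middle of its white chamber: 180 mm (its x) by 150 mm (y), rim 100 mm above the table. Black base plate 12 mm thick, x +-120, y -135 to +265 mm. +x points away from the robot; the carousel is on the +y side, the pointer and a quadrant strip (y = -80 mm, rising to 100 mm above the rim) on the -y side
- carousel (a joint): angle of the specimen carousel (210 mm aluminium disc with six small specimens, partly inside the chamber, top face 40 mm above the table), rad, growing clockwise from above. Detents every 1.047 (60 degrees a click), stops at +-3.1; starts at 0, to 0.1. Up to 0.2 N m takes it over the hump half-way, past which it pulls itself into the next detent
- carousel_grip (a point): point on the carousel's upright axis (140 mm to +y of the station's origin), 95 mm above the table, inside its upright black bar grip: 54 mm long (this frame's x), 14 mm wide (y), standing from 62 to 112 mm above the table. The frame turns with the carousel, z up
- lid (a joint): opening angle of the chamber lid, rad: 0 shut, growing as its near edge rises; up to 1.4. A spring hinge pulls it shut: about 6 N at the bar handle when shut, 8 to 10 N at 0.8 rad
- lid_handle (a point): centre of the lid's bar handle: round steel bar, 12 mm diameter, along this frame's y, 88 mm free between its posts, axis 36 mm above the lid's top face, 155 mm to -x and 42 mm to +z of the hinge axis in the lid's frame. The frame turns with the lid: x in the lid's plane from near edge to hinge, z the lid's upward normal
- lid_hinge (a point): point on the lid's hinge axis, mid-width, at the chamber's far rim (100 mm above the table); the axis is this frame's y. The lid is a grey plate 180 mm (towards -x) by 150 mm (y), 6 mm thick (from 0 to +6 mm in z)
- pointer (a joint): angle of the set pointer, rad, about the same hinge line and in the same sense as the lid's angle: when joint lid equals this, the lid is in line with the pointer. It is set anew between 0.45 and 0.85 each time, keeps its place by friction, and is not joined to the lid
- pointer_tip (a point): tip of the set pointer, a thin dark steel arm 170 mm long beside the lid, 88 mm to -y of the lid's middle; the point is 170 mm from the hinge line, and this frame's x runs along the arm towards the hinge
- wedge: triangular stone sample block, about 55 mm sides, 24 mm tall, lying flat on the table; a bystander, origin at its underside
- jar: closed glass sample jar, 44 mm diameter, 60 mm tall; a bystander, origin at its underside
- eyepiece: black microscope eyepiece standing on end, 38 mm diameter, 50 mm tall; a bystander, origin at its underside
- dish: shallow glass dish, 84 mm diameter, 15 mm tall; a bystander, origin at its underside
- brush: small brush lying flat, 150 mm long; a bystander, origin at its underside
- driver: screwdriver lying flat, 150 mm long; a bystander, origin at its underside
- lens: steel lens barrel standing on end, 34 mm diameter, 38 mm tall; a bystander, origin at its underside

How it is judged:
By the outcome, as a careful person would: the job done as asked, in the order asked, and still so for the second after the job is handed in, while the arm keeps its last pose, push and grip.
It also fails if it takes over 51 s, if anything falls off the work surface, if the arm or the gripper's body presses on something with over 40 N, if the wrist force passes 120 N, or if a joint passes its speed limit or range.

## Robot

A 6-joint arm with a two-finger parallel gripper is mounted at the origin on the work surface. World frame = base frame: x ahead of the robot, y to its left, z up, the work surface at z = 0. Lengths are in m, angles in rad, forces in N, time in s.
With the tool pointing down it reaches from about 0.4 to 0.825 m from the base axis. Payload 7 kg.
Tool frame: the origin (TCP) lies midway between the tips of the shut fingers; the grasp point (between the pads) lies arm.hold_point_z behind it (arm.hold_point_z is the distance from the TCP to the grasp point, in m); z points along the fingers, y is the line along which they close (so a half turn about z gives the same grasp; the last joint's range is limited). The gripper opens to 88 mm and grips with 3 to 60 N. Pads are 19 mm wide; open, the fingers measure 130 mm over their backs; the gripper's body (78 mm by 193 mm) begins 47 mm behind the grasp point.
Start: joints at [1.54, 0.359, 0.012, 0, -1.224, -0.288], TCP at [0.212, 0.641, 0.227] pointing down, gripper open.
Joint ranges: [-3.07, 3.07], [-1.43, 2.12], [-1.02, 1.25], [-3.03, 1.67], [-3.05, -0], [-3.03, 3.03]. Speed limits (rad/s): [2.39, 2.39, 3.01, 3.14, 3.14, 3.14].

## Interface

Orientations are given as [roll, pitch, yaw] about the fixed x, y, z axes, in that order (R = Rz(yaw) Ry(pitch) Rx(roll)).
In Python, from station import arm gives the robot as it stands.
- The arm moves only by the shell command python3 -m crank 'ROWS' [OPENING] [FORCE]. ROWS is JSON, a list that holds one entry, the list of rows, each a list of 4 numbers: the shift along the tool's x, y, z in units of 25 mm (1.0 is 25 mm), then the turn about the tool's z in units of 5 degrees (1.0 is 5 degrees). A call has 1 to 12 rows; each row is the pose to reach, as a shift and turn from the pose commanded when the call began, along the tool's axes at that moment; what a row does not reach only later rows make up. A row lasts 1/8 s, in which the tool goes at most 62.5 mm and 10.7 degrees, less where a joint would pass 70% of its speed; a pose out of reach is approached as far as the arm can. A call with a gripper value outside its range is refused whole. OPENING is the closure, from 0 (fully open) to 1 (shut), set as the call begins (- or left out, the last holds). The fingers move at their own pace and stop on an object; FORCE is the grip in N (left out, the last holds). Time passes only in rows, so rows that repeat a pose let the fingers close. It gives the time, the measured TCP pose, the force, the opening and the grip force at its end, in the units of the state.
- arm.get_state(): the state, without advancing time (a new reading comes with each control period).
- arm.grab_frame(name): name is "scene" or "top" or "wrist"; returns (picture, depth): 480x640x3 uint8, red, green, blue; 480x640 float32, m along the optical axis (not along the pixel's ray), 0 where there is no reading.
- arm.get_calibration(name): a dict with "mtx" (3x3 intrinsics, pixels), "R" (3x3) and "t" (3): a world point X has camera coordinates R X + t; the wrist camera has in their place "mount" (4x4, takes a point from camera to tool coordinates, whose origin is the TCP and whose axes are the flange's). Camera axes: x right, y down, z forward; pixel columns grow to the right and rows downward; lengths in m; the calibration is good to about 2 mm. A picture is of the moment at which its call begins: read the wrist's pose just before it. get_calibration takes no time and is no camera call.
- arm.job_done(): hands the job in; it is judged then, once.
Trained networks look in the newest picture that a camera, given by its name, has taken for a name from the list of things; names that differ only in an ending like _2 or _b are one class to them, and where a whole thing is asked for, a point or a joint stands for the part that bears it (a point fixed in the world has none). Each returns a list of dicts, best first, with "score" (0 to 1); they miss things now and then, are a little off and sometimes report something else, mostly with a low value. They report only what shows in the picture. A call takes as long as a camera call.
- arm.recognise(thing, camera): "extent" ([left, top, width, height] in pixels, round what is visible of it).
- arm.trace(thing, camera): "mask" (480x640 bool, what is visible of it) and "extent" ([left, top, width, height] in pixels, round what is visible of it).
The state is a dict: "t": time; "q": joint angles; "qd": joint speeds; "joint_efforts": joint torques, N m; "eef_pos": TCP position; "ee_rot": TCP orientation; "force": force on the tool from outside, world axes, zero at the start; "moment": the same for the moment, N m; "width": finger opening in m; "gripper_force": force on a finger pad.
Only numpy, scipy, OpenCV 4.12 (cv2) and the standard library are available. Lean on these libraries where they do the work, as an engineer would, in place of code of your own. Each camera call takes 0.05 s, during which the arm holds its last target. There are 200 camera calls.

## Working session

There is one attempt and no reset: what is moved stays moved. The work goes in short steps, Python scripts to look and compute and a shell command to move; the robot and the scene stay as the last step left them, time stands still between calls to the robot, and variables do not carry over. Pictures are saved under pics/ and viewed, at most 10 in all, crops included, and the job is handed in when it is done.

```bash
ls; mkdir -p pics
python3 - <<'E'
from station import arm
import cv2,numpy as np
s=arm.get_state();print(s);print(arm.hold_point_z)
for n in("scene","top"):
    p,d=arm.grab_frame(n);cv2.imwrite(f"pics/{n}0.png",p[:,:,::-1]);np.save(f"pics/{n}0.npy",d)
    c=arm.get_calibration(n);print(n,c)
print(arm.get_calibration("wrist"))
E
```

```text
pics
{'t': 0.0, 'q': array([ 1.54013424e+00,  3.59376852e-01,  1.10360102e-02, -3.63004172e-04,
       -1.22410521e+00, -2.88100419e-01]), 'qd': array([ 8.48247584e-04,  7.97153596e-05, -9.99691417e-04, -2.46561977e-04,
       -1.44884085e-03, -6.90149217e-04]), 'joint_efforts': array([-2.43899194e-04, -5.82708764e+01,  2.93058425e+01,  6.99742019e+00,
        6.92840738e-03, -1.74475194e-04]), 'eef_pos': array([0.21140647, 0.64050612, 0.22561692]), 'ee_rot': array([ 3.13991395e+00, -1.41605091e-04, -3.18886013e-01]), 'force': array([ 0.1435752 ,  0.71838924, -0.77592348]), 'moment': array([-0.01171516,  0.08238245,  0.01300016]), 'gripper_force': 0.0, 'width': 0.08767177323586764}
0.0188
scene {'mtx': array([[497.17678803,   0.        , 323.6336331 ],
       [  0.        , 497.17678803, 243.65460046],
       [  0.        ,   0.        ,   1.        ]]), 'R': array([[-0.63816567,  0.76977443,  0.01385293],
       [ 0.49774846,  0.42624161, -0.75535724],
       [-0.58735939, -0.47514779, -0.6551668 ]]), 't': array([ 0.45493122, -0.16463378,  1.21369579])}
top {'mtx': array([[459.76399
[... 155 characters left out ...]
1336791, -0.99991003, -0.00111232],
       [-0.97870448, -0.01285651, -0.20487132],
       [ 0.20483859,  0.00382734, -0.97878828]]), 't': array([-0.11091349,  0.60495079,  0.79252244])}
{'mtx': array([[380.18860229,   0.        , 315.54886981],
       [  0.        , 380.18860229, 236.51883578],
       [  0.        ,   0.        ,   1.        ]]), 'mount': array([[-4.94445547e-04, -9.64166348e-01, -2.65297962e-01,
         6.98169023e-02],
       [ 9.99999267e-01, -7.69923718e-04,  9.34380928e-04,
         6.80116763e-04],
       [-1.10515784e-03, -2.65297305e-01,  9.64166022e-01,
        -1.58670145e-01],
       [ 0.00000000e+00,  0.00000000e+00,  0.00000000e+00,
         1.00000000e+00]])}
```

View pics/scene0.png

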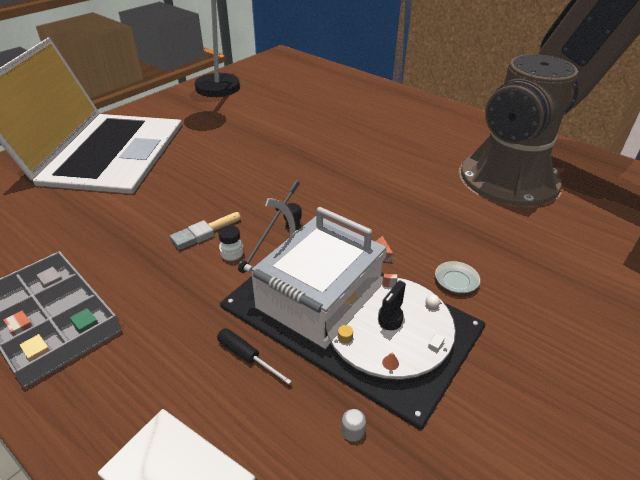

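View pics/top0.png

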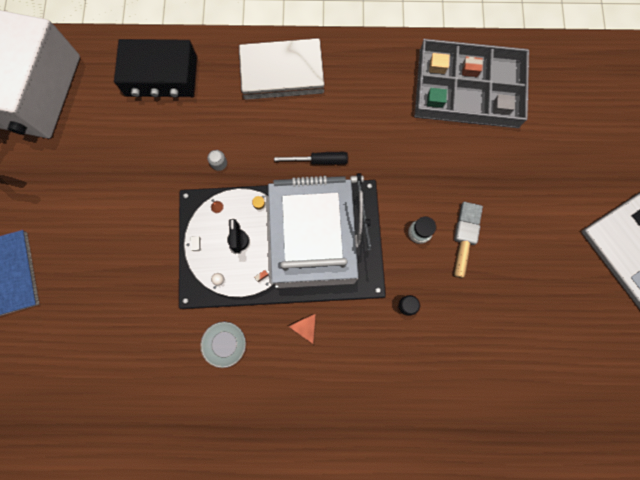

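The scene view shows the station with the lid handle at (345,220), the grip at (393,305) and the pointer arm from (240,268) to (297,183). In the top view the base plate spans (180,190) to (383,300), the grip is at (237,237) and the handle at (313,264). The pointer is at about (362,215).

```bash
cat > h.py <<'E'
from station import arm
import cv2,numpy as np
from scipy.spatial.transform import Rotation as Ro
def cloud(d,c,Tw=None):
    K=c["mtx"];v,u=np.mgrid[:480,:640]
    P=np.stack([(u-K[0,2])/K[0,0]*d,(v-K[1,2])/K[1,1]*d,d],-1)
    if Tw is None: W=(P-c["t"])@c["R"]
    else: W=P@Tw[:3,:3].T+Tw[:3,3]
    W[d<=0]=np.nan; return W
def shot(n):
    s=arm.get_state();p,d=arm.grab_frame(n);c=arm.get_calibration(n)
    T=None
    if n=="wrist":
        T=np.eye(4);T[:3,:3]=Ro.from_euler('xyz',s["ee_rot"]).as_matrix();T[:3,3]=s["eef_pos"];T=T@c["mount"]
    return p,d,cloud(d,c,T)
E
python3 - <<'E'
from h import *
W={};P={}
for n in("scene","top"):
    P[n],d,W[n]=shot(n)
w=W["top"];p=P["top"].astype(int)
m=(p.max(2)<45)&(abs(w[...,2]-.012)<.006)
m[:170]=0;m[320:]=0;m[:,:170]=0;m[:,395:]=0
r=cv2.minAreaRect(w[m][:,:2].astype(np.float32)*1000);print(r,np.round(cv2.boxPoints(r)),np.median(w[m][:,2]))
for t in("pointer","lid_handle","carousel_grip","lid"):
  for n in("scene","top"):
    for e in arm.trace(t,n)[:2]:
        q=W[n][e["mask"]];q=q[~np.isnan(q[:,0])]
        print(t,n,round(e["score"],2),e["extent"],len(q),np.round(np.median(q,0),3),np.round(q.min(0),3),np.round(q.max(0),3))
        np.save(f"pics/{t}_{n}.npy",q) if e is not None else 0
for t in("wedge","jar","eyepiece","dish","lens","driver","brush"):
    e=arm.trace(t,"top")
    if e:
        q=W["top"][e[0]["mask"]];print(t,round(e[0]["score"],2),np.round(np.nanmedian(q,0),3))
E
```

```text
((606.5316772460938, -26.322296142578125), (238.2552947998047, 394.96063232421875), 3.7942934036254883) [[ 475.  163.]
 [ 501. -231.]
 [ 738. -215.]
 [ 712.  179.]] 0.011498365967868445
pointer scene 0.88 [235.9, 182.3, 60.0, 89.8] 246 [ 0.659 -0.177  0.133] [ 0.47  -0.338 -0.004] [ 0.719 -0.17   0.192]
pointer scene 0.51 [378.7, 238.3, 14.0, 24.4] 132 [ 0.443 -0.061  0.021] [ 0.42  -0.096 -0.002] [ 0.451 -0.049  0.024]
pointer top 0.51 [355.7, 173.1, 12.1, 77.1] 147 [ 0.615 -0.18   0.166] [ 0.564 -0.199  0.008] [ 0.729 -0.171  0.199]
lid_handle scene 0.56 [250.8, 207.1, 135.9, 106.4] 7508 [ 0.623 -0.085  0.105] [ 0.41  -0.246 -0.004] [ 0.714 -0.012  0.148]
lid_handle top 0.58 [269.8, 175.4, 90.0, 106.0] 8622 [ 0.611 -0.091  0.106] [ 0.518 -0.171 -0.002] [0.747 0.001 0.151]
carousel_grip scene 0.92 [323.3, 275.7, 133.3, 103.5] 9796 [0.619 0.06  0.039] [ 0.498 -0.039  0.009] [0.708 0.152 0.112]
carousel_grip top 0.72 [187.5, 188.0, 84.9, 106.9] 7714 [0.595 0.058 0.04 ] [ 0.498 -0.016  0.008] [0.716 0.152 0.115]
carousel_grip top 0.17 [269.1, 175.1, 87.6, 109.9] 8720 [ 0.61  -0.092  0.106] [ 0.518 -0.179 -0.002] [0.747 0.    0.151]
lid scene 0.58 [250.2, 207.6, 137.8, 100.2] 7807 [ 0.621 -0.087  0.105] [ 0.386 -0.264 -0.005] [ 0.714 -0.012  0.148]
lid top 0.6 [268.6, 175.6, 90.5, 107.7] 8693 [ 0.612 -0.092  0.106] [ 0.518 -0.175 -0.004] [ 0.75  -0.005  0.151]
wedge 0.55 [ 0.443 -0.084  0.023]
jar 0.87 [ 0.626 -0.299  0.058]
eyepiece 0.68 [ 0.485 -0.271  0.048]
dish 0.64 [0.409 0.075 0.008]
lens 0.6 [0.768 0.102 0.033]
driver 0.72 [ 0.78  -0.112  0.021]
brush 0.7 [ 0.632 -0.392  0.018]
```

Run:
```python
from h import *
yaw=np.radians(3.79);R=np.array([[np.cos(yaw),-np.sin(yaw)],[np.sin(yaw),np.cos(yaw)]]);o=np.array([.6108,-.0912])
def ang(q):
    s=(q[:,:2]-o)@R; h=np.c_[.09-s[:,0],q[:,2]-.1]
    k=(abs(s[:,1]+.088)<.008)&(np.hypot(*h.T)>.05)&(np.hypot(*h.T)<.18)
    h=h[k];a=np.arctan2(h[:,1],h[:,0]);r=np.hypot(*h.T)
    l=cv2.fitLine(h.astype(np.float32),cv2.DIST_HUBER,0,.01,.01).ravel()
    print("pointer",k.sum(),np.median(a),np.percentile(a,[10,90]),np.median(s[k,1]),"slope",np.arctan2(l[1],l[0]),"offset",l[2]*l[1]-l[3]*l[0], "rmax",r.max())
for n in("scene","top"):
    ang(np.load(f"pics/pointer_{n}.npy"))
    p,d,w=shot(n)
    m=(w[...,2]>.075)&(np.hypot(w[...,0]-.6016,w[...,1]-.0485)<.045)
    q=w[m];r=cv2.minAreaRect((q[:,:2]*1000).astype(np.float32));print(n,m.sum(),r,q[:,2].max(),np.median(q,0));print(np.round(cv2.boxPoints(r)))
    b=(w[...,2]>.138)&(abs(w[...,0]-.546)<.03)&(abs(w[...,1]+.0955)<.06);q=w[b];print("bar",b.sum(),q.mean(0),q[:,2].max(),cv2.fitLine(q[:,:2].astype(np.float32),2,0,.01,.01).ravel())
    # all cloud points in pointer plane
    f=w.reshape(-1,3);f=f[~np.isnan(f[:,0])]; s=(f[:,:2]-o)@R
    ang(f[(abs(s[:,1]+.088)<.005)&(f[:,2]>.11)&(f[:,2]<.3)])
p=cv2.imread("pics/scene0.png")[170:350,220:460];cv2.imwrite("pics/c.png",cv2.resize(p,None,fx=3.3,fy=3.3,interpolation=cv2.INTER_CUBIC))
```

```text
Traceback (most recent call last):
cv2.error: OpenCV(4.12.0) /io/opencv/modules/imgproc/src/linefit.cpp:50: error: (-215:Assertion failed) count > 0 in function 'fitLine2D_wods'
```

```bash
cat >> h.py <<'E'
yaw=np.radians(3.79);R=np.array([[np.cos(yaw),-np.sin(yaw)],[np.sin(yaw),np.cos(yaw)]]);o=np.array([.6108,-.0912])
def ang(q):
    q=q[~np.isnan(q[:,0])]
    s=(q[:,:2]-o)@R; h=np.c_[.09-s[:,0],q[:,2]-.1]
    k=(abs(s[:,1]+.088)<.008)&(np.hypot(*h.T)>.05)&(np.hypot(*h.T)<.18)
    if k.sum()<5: return print("few",k.sum())
    h=h[k];a=np.arctan2(h[:,1],h[:,0]);r=np.hypot(*h.T)
    l=cv2.fitLine(h.astype(np.float32),cv2.DIST_HUBER,0,.01,.01).ravel()
    print("pointer",k.sum(),np.median(a),np.percentile(a,[10,90]),np.median(s[k,1]),"slope",np.arctan(l[1]/l[0]),"offset",l[2]*l[1]-l[3]*l[0], "rmax",r.max())
def grip(w):
    m=(w[...,2]>.075)&(np.hypot(w[...,0]-.6016,w[...,1]-.0485)<.045)
    q=w[m];r=cv2.minAreaRect((q[:,:2]*1000).astype(np.float32));print("grip",m.sum(),r,q[:,2].max(),np.median(q,0));print(np.round(cv2.boxPoints(r)))
E
python3 - <<'E'
from h import *
for n in("scene","top"):
    p,d,w=shot(n)
    ang(w[arm.trace("pointer",n)[0]["mask"]]); grip(w)
    b=(w[...,2]>.138)&(abs(w[...,0]-.546)<.03)&(abs(w[...,1]+.0955)<.06);q=w[b];print("bar",b.sum(),q.mean(0),q[:,2].max(),cv2.fitLine(q[:,:2].astype(np.float32),2,0,.01,.01).ravel())
p=cv2.imread("pics/scene0.png")[170:350,220:460];cv2.imwrite("pics/c.png",cv2.resize(p,None,fx=3.3,fy=3.3,interpolation=cv2.INTER_CUBIC))
E
```

```text
pointer 203 0.591884775995122 [0.56563523 0.62454759] -0.08854211317198134 slope 0.5578773 offset -0.0035845116 rmax 0.1693144396020088
grip 522 ((602.9990234375, 47.842002868652344), (56.29692459106445, 14.434577941894531), 4.59898042678833) 0.112634780811456 [0.61127185 0.0518234  0.10422931]
[[574.  53.]
 [576.  38.]
 [632.  43.]
 [630.  57.]]
bar 392 [ 0.54971552 -0.09324853  0.14353739] 0.14872876377134062 [ 0.07027534 -0.99752766  0.5497155  -0.09324852]
pointer 94 0.6093594628392585 [0.58840193 0.63152594] -0.08848056546169783 slope 0.58199555 offset -0.0036116913 rmax 0.17211910564562652
grip 347 ((601.7586059570312, 47.25583267211914), (53.835960388183594, 14.22687816619873), 3.2851309776306152) 0.11582884099380467 [0.59888524 0.04507656 0.11024753]
[[574.  53.]
 [575.  39.]
 [629.  42.]
 [628.  56.]]
bar 468 [ 0.54645699 -0.09635831  0.14587336] 0.1508343704581134 [ 0.06907652 -0.99761134  0.546457   -0.09635831]
```

View pics/c.png

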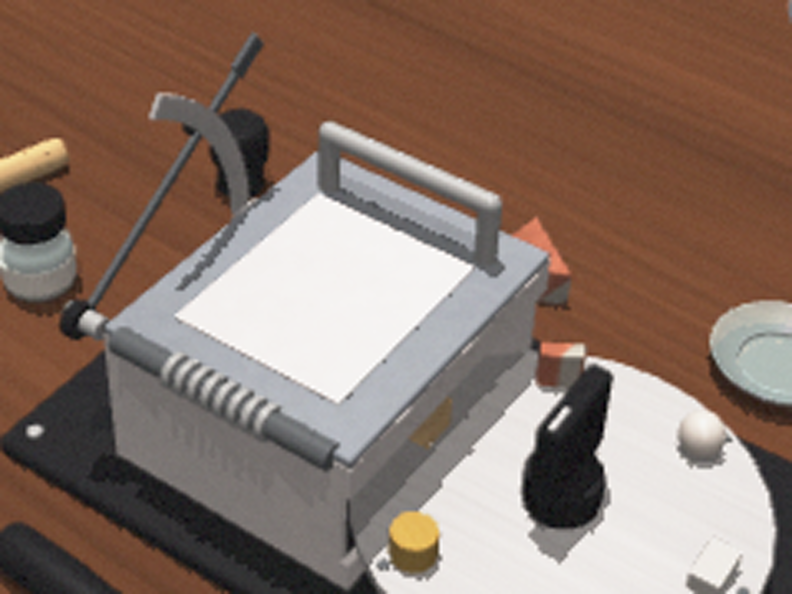

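The zoom shows the bar handle from (330,130) to (490,200), the carousel grip upright at (570,440) and in line with the station's x, and the pointer from (75,320) to (255,45). The measured points agree with the sizes given, and the pointer is at about 0.57 rad. Next I move above the carousel grip.

```bash
python3 -m crank '[[[1.5,1.2,0,-0.4],[3.5,2.8,0,-0.8],[5.5,4.3,0,-1.2],[7.5,5.9,0,-1.6],[9.5,7.5,0,-2],[11.5,9.1,0,-2.4],[13.5,10.7,0,-2.8],[15.5,12.3,0,-3.2],[17.5,13.8,0,-3.6],[19.5,15.4,0,-4],[21.2,16.8,0,-4.3],[22.27,17.6,0,-4.45]]]' 0
python3 - <<'E'
from h import *
p,d,w=shot("wrist");s=arm.get_state();print(s["eef_pos"],s["ee_rot"]);grip(w)
cv2.imwrite("pics/w1.png",p[:,:,::-1])
E
```

```text
t: 2.65
eef_pos: [0.6034, 0.046, 0.2265]
ee_rot: [3.141, -0.0, 0.068]
force: [-0.6, 0.5, -0.1]
width: 0.0873
gripper_force: 0.0
[0.60493835 0.04383091 0.22618008] [3.14022215e+00 1.15219057e-04 6.80115679e-02]
grip 57039 ((611.286376953125, 52.7117919921875), (74.62323760986328, 69.085693359375), 69.49238586425781) 0.3453799320877391 [0.62700634 0.05055623 0.33264369]
[[566.  30.]
 [631.   6.]
 [657.  76.]
 [592. 100.]]
```

```bash
sed -i 's/(w\[...,2\]>.075)/(w[...,2]>.085)\&(w[...,2]<.12)/' h.py
python3 - <<'E'
from h import *
for i in range(2):
    p,d,w=shot("wrist");s=arm.get_state();print(s["eef_pos"],s["ee_rot"]);grip(w)
E
```

```text
[0.60374922 0.04553781 0.22598839] [3.14084173e+00 5.84638558e-04 6.61584321e-02]
grip 1372 ((600.4404296875, 47.550514221191406), (53.253047943115234, 13.983418464660645), 4.628906726837158) 0.11449305816929961 [0.60343458 0.04776042 0.11222033]
[[573.  52.]
 [574.  38.]
 [628.  43.]
 [626.  57.]]
[0.60291876 0.04686704 0.22605655] [3.14130763e+00 6.76788579e-04 6.63579051e-02]
grip 1375 ((600.1982421875, 47.707366943359375), (53.5816650390625, 13.953879356384277), 4.250433921813965) 0.1149483101830337 [0.603381   0.04769644 0.1121767 ]
[[573.  53.]
 [574.  39.]
 [627.  43.]
 [626.  57.]]
```

View pics/w1.png

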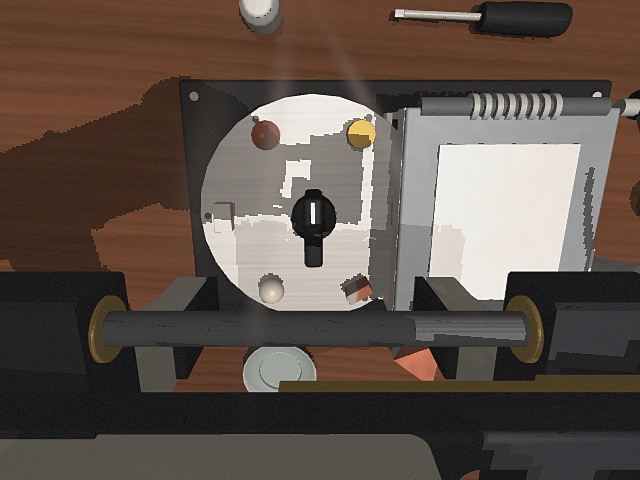

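The wrist picture shows the grip upright at (314,228) with its long side down the image, and the chamber wall starting at column 400. I'll part-close the fingers so they clear that wall, then go down.

```bash
python3 -m crank '[[[-0.08,0,0.5,0],[-0.08,0,1.3,0],[-0.08,0,2.3,0],[-0.08,0,3.3,0],[-0.08,0,4.3,0],[-0.08,0,5.1,0],[-0.08,0,5.64,0],[-0.08,0,5.64,0]]]' 0.55 30
python3 -m crank '[[[0,0,0,0],[0,0,0,0],[0,0,0,0],[0,0,0,0],[0,0,0,0]]]' 1 30
```

```text
t: 3.8
eef_pos: [0.5994, 0.049, 0.0846]
ee_rot: [3.141, 0.002, 0.07]
force: [0.3, -0.7, 1.2]
width: 0.0396
gripper_force: 0.0
t: 4.42
eef_pos: [0.6007, 0.0478, 0.0862]
ee_rot: [3.141, -0.001, 0.069]
force: [1.6, -5.7, 3.8]
width: 0.0134
gripper_force: 30.0
```

```bash
python3 -m crank '[[[0,0,0,0.6],[0,0,0,1.7],[0,0,0,2.8],[0,0,0,3.9],[0,0,0,5],[0,0,0,6.1],[0,0,0,7.2],[0,0,0,8.3],[0,0,0,9.4],[0,0,0,10.5],[0,0,0,11.5],[0,0,0,12]]]'
python3 -m crank '[[[0,0,0,0],[0,0,0,0]]]'
```

```text
t: 5.92
eef_pos: [0.6011, 0.0487, 0.0862]
ee_rot: [-3.14, -0.001, -0.98]
force: [1.2, -2.3, 2.6]
width: 0.0136
gripper_force: 30.0
t: 6.18
eef_pos: [0.6011, 0.0487, 0.0862]
ee_rot: [-3.14, -0.001, -0.976]
force: [1.2, -0.6, 4.6]
width: 0.0136
gripper_force: 30.0
```

```bash
python3 -m crank '[[[0,0,0,0],[0,0,0,0],[0,0,-0.3,0],[0,0,-1.3,0],[0,0,-2.8,0],[0,0,-4.3,0],[0,0,-5.6,0],[0,0,-5.6,0]]]' 0.5
python3 - <<'E'
from h import *
p,d,w=shot("wrist");grip(w);s=arm.get_state();print(s["eef_pos"],s["ee_rot"])
p,d,w=shot("scene");e=arm.trace("pointer","scene")[0];ang(w[e["mask"]])
E
```

```text
t: 7.18
eef_pos: [0.6018, 0.0489, 0.2292]
ee_rot: [-3.136, -0.002, -0.977]
force: [0.6, -0.5, -0.6]
width: 0.0438
gripper_force: 0.0
grip 1334 ((600.066162109375, 47.43602752685547), (13.809871673583984, 54.21007537841797), 33.89249801635742) 0.11525748096718774 [0.60175531 0.04442273 0.11217399]
[[579.  66.]
 [609.  21.]
 [621.  29.]
 [591.  74.]]
[0.60081611 0.04877407 0.22718423] [-3.13878114e+00 -4.14005138e-04 -9.77544732e-01]
pointer 98 0.5934757282180612 [0.5582928  0.61807698] -0.08826641830960866 slope 0.57242996 offset -0.0024879612 rmax 0.16793076629831402
```

The carousel now sits exactly 60° clockwise, at -56° yaw against +4° before. Now to above the handle.

```bash
python3 -m crank '[[[0.4,0.5,0,0.8],[1,1.4,0,1.8],[1.6,2.3,0,2.8],[2.2,3.1,0,3.8],[2.8,3.9,0,4.8],[3.3,4.6,0,5.6],[3.58,5.01,0,6.04],[3.58,5.01,0,6.04],[3.58,5.01,0,6.04]]]' 0.25
python3 - <<'E'
from h import *
p,d,w=shot("wrist");s=arm.get_state();print(s["eef_pos"],s["ee_rot"])
cv2.imwrite("pics/w2.png",p[:,:,::-1])
ss=(w[...,:2]-o)@R
b=(w[...,2]>.136)&(w[...,2]<.155)&(abs(ss[...,0]+.065)<.03)&(abs(ss[...,1])<.07)
q=w[b];print(b.sum(),q.mean(0),q.min(0),q.max(0),cv2.fitLine(q[:,:2].astype(np.float32),2,0,.01,.01).ravel(),ss[b].mean(0))
E
```

```text
t: 8.45
eef_pos: [0.5468, -0.0954, 0.2255]
ee_rot: [-3.142, 0.0, -1.504]
force: [-0.5, 0.1, -0.3]
width: 0.0658
gripper_force: 0.0
[ 0.54680454 -0.09524519  0.22548947] [-3.14158876e+00  5.50546463e-05 -1.50361841e+00]
2765 [ 0.54497489 -0.10293927  0.14692391] [ 0.53531847 -0.15247167  0.13662517] [ 0.55381723 -0.0473741   0.15005598] [ 0.06910565 -0.9976093   0.5449749  -0.10293927] [-0.06645711 -0.00736257]
```

View pics/w2.png

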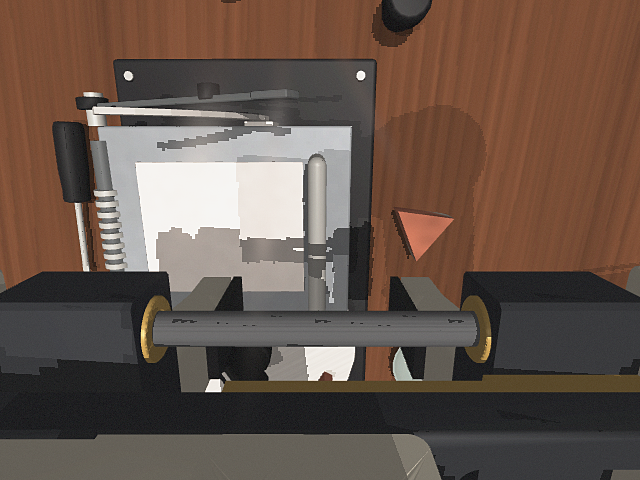

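The wrist picture shows the handle bar running vertically at column 317, rows 155–310, midway between the fingers. The pointer is at row ~95, well off to the -y side. I'll go down and grip.

```bash
python3 -m crank '[[[0,0.06,0.5,0],[0,0.06,1.4,0],[0,0.06,2.4,0],[0,0.06,3.3,0],[0,0.06,3.85,0],[0,0.06,4.06,0],[0,0.06,4.06,0]]]' 0.25
python3 -m crank '[[[0,0,0,0],[0,0,0,0],[0,0,0,0],[0,0,0,0],[0,0,0,0],[0,0,0,0]]]' 1 45
```

```text
t: 9.38
eef_pos: [0.5452, -0.0958, 0.1241]
ee_rot: [3.142, -0.0, -1.505]
force: [0.3, -1.1, 0.6]
width: 0.0658
gripper_force: 0.0
t: 10.12
eef_pos: [0.5463, -0.0957, 0.1243]
ee_rot: [-3.139, -0.0, -1.505]
force: [11.1, -0.6, -5.8]
width: 0.0117
gripper_force: 17.6
```

```bash
python3 -m crank '[[[0,-0.05,0,0],[0,-0.15,-0.3,0],[0,-0.25,-0.61,0],[0,-0.37,-0.9,0],[0,-0.5,-1.2,0],[0,-0.65,-1.48,0],[0,-0.82,-1.76,0],[0,-1.0,-2.02,0],[0,-1.19,-2.28,0],[0,-1.4,-2.53,0],[0,-1.61,-2.77,0],[0,-1.61,-2.77,0]]]' 1 45
python3 - <<'E'
from h import *
s=arm.get_state();print(s["eef_pos"],s["gripper_force"])
for n in("scene","top","scene"):
    p,d,w=shot(n);ang(w[arm.trace("pointer",n)[0]["mask"]])
    ss=(w[...,:2]-o)@R;X=.09-ss[...,0];h=w[...,2]-.1;r=np.hypot(X,h);a=np.arctan2(h,X)
    m=(r>.03)&(r<.18)&(abs(a-.5)<.2)&(ss[...,1]<.07)&(ss[...,1]>-.07)&(h>.01)&(abs(h*np.cos(.5)-X*np.sin(.5))<.02)
    A=np.c_[X[m],ss[m][:,1],np.ones(m.sum())];H=h[m]
    for _ in range(6):
        c=np.linalg.lstsq(A,H,rcond=None)[0];e=A@c-H;k=abs(e)<max(.002,2*np.median(abs(e)));A,H=A[k],H[k]
    print("lid",n,m.sum(),len(H),np.arctan(c[0]),c,abs(e).mean())
cv2.imwrite("pics/s3.png",p[120:340,200:440,::-1].repeat(3,0).repeat(3,1)[:600,:800])
E
```

```text
t: 11.62
eef_pos: [0.5831, -0.0933, 0.1936]
ee_rot: [3.137, 0.0, -1.505]
force: [-9.4, 0.8, -4.2]
width: 0.0107
gripper_force: 45.0
[ 0.58309924 -0.09326288  0.19357881] 44.99251127243042
pointer 105 0.6021502118731757 [0.57594485 0.63410428] -0.08832778646296585 slope 0.5601381 offset -0.0035724714 rmax 0.13584787838562465
lid scene 5908 4747 0.47448306798650847 [ 0.51361864 -0.00692659  0.00710384] 0.0008558510104730977
pointer 106 0.6065702589398296 [0.5857872  0.62814926] -0.08840999825814908 slope 0.5918475 offset -0.001969263 rmax 0.17050206284117175
lid top 1481 1182 0.475318117595958 [ 0.51467443 -0.00089828  0.00733607] 0.0007354148919895644
pointer 127 0.5995652563161813 [0.57495064 0.63187559] -0.08852686999199645 slope 0.5613208 offset -0.0031962916 rmax 0.1359790584907504
lid scene 5923 4733 0.47281746170240274 [ 0.51151544 -0.00581452  0.00701448] 0.0008593961135869722
```

View pics/s3.png

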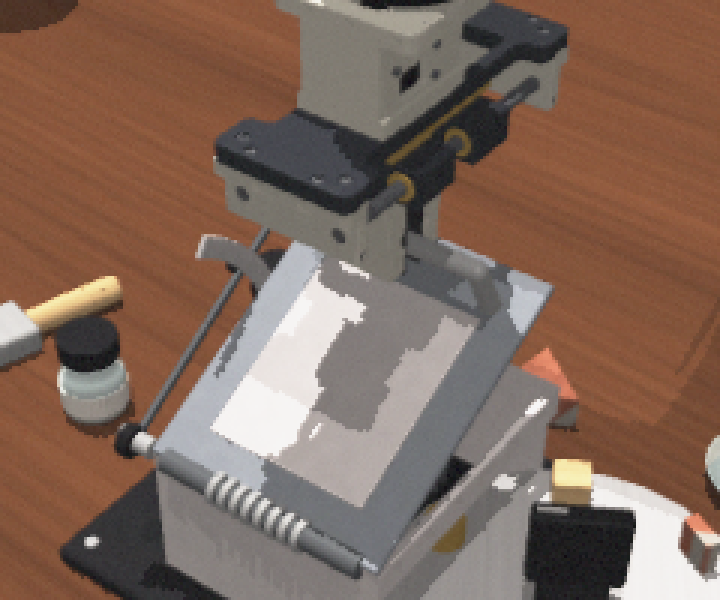

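Run:
```python
from h import *
from scipy.ndimage import map_coordinates
def proj(n,a,r,y=-.088):
    c=arm.get_calibration(n);s=np.c_[.09-r*np.cos(a),np.full_like(r,y)]@R.T+o
    X=np.c_[s,.1+r*np.sin(a)]@c["R"].T+c["t"];x=X@c["mtx"].T;return x[:,:2]/x[:,2:]
r=np.linspace(.03,.165,28)
for n in("scene","top"):
    g=cv2.imread(f"pics/{n}0.png").astype(float); g=g[...,2]  # red: wood bright, steel dark
    P=proj(n,.57,r);Q=proj(n,.58,r);t=P[-1]-P[0];t/=np.linalg.norm(t);nv=np.array([-t[1],t[0]])
    k=np.arange(-7,7.01,.25);off=[]
    for p in P:
        u=p+k[:,None]*nv;v=map_coordinates(g,[u[:,1],u[:,0]],order=1);w=np.clip(np.median(v)-15-v,0,None)
        off.append((w*k).sum()/max(w.sum(),1e-6))
    off=np.array(off);sens=((Q-P)@nv)/.01
    print(n,"offset px",np.round(off,1));print(" sens",np.round(sens[[0,-1]],1))
    A=np.c_[sens,np.ones_like(r)]
    kk=np.ones(len(r),bool)
    for _ in range(5):
        c=np.linalg.lstsq(A[kk],off[kk],rcond=None)[0];kk=abs(A@c-off)<1
    s1=np.sum(sens[kk]*off[kk])/np.sum(sens[kk]**2);print(" a slope",.57+c[0],"shift",c[1]," a no shift",.57+s1,kk.sum())
```

```text
scene offset px [-0.4 -0.3 -0.5 -0.3 -0.3 -0.2 -0.2 -0.2 -0.2 -0.2 -0.1 -0.  -0.1 -0.1
 -0.2  4.6 -3.6  0.   6.6  4.8  4.9 -0.   0.1  0.1  0.   0.1  0.1  0.2]
 sens [ -9.8 -52.7]
 a slope 0.5576956106869383 shift -0.49508344435869056  a no shift 0.5713523327742039 23
top offset px [ 0.   0.   0.   3.3  3.6  6.4  7.   0.   0.   0.   0.   0.   0.   6.5
 -1.2 -3.5  0.  -3.7 -3.7  2.2  0.   0.   0.   0.   5.2  0.   0.   0. ]
 sens [ -2.7 -16.8]
 a slope 0.57 shift 0.0  a no shift 0.57 17
```

```bash
python3 -m crank '[[[0,-0.1,-0.1,0],[0,-0.2,-0.2,0],[0,-0.31,-0.31,0],[0,-0.42,-0.42,0],[0,-0.42,-0.42,0],[0,-0.42,-0.42,0]]]' 1 45
cat >> h.py <<'E'
def lid(n,a0):
    p,d,w=shot(n);ang(w[arm.trace("pointer",n)[0]["mask"]])
    ss=(w[...,:2]-o)@R;X=.09-ss[...,0];h=w[...,2]-.1;r=np.hypot(X,h)
    m=(r>.03)&(r<.18)&(abs(ss[...,1])<.07)&(h>.01)&(abs(h*np.cos(a0)-X*np.sin(a0)-.006)<.012)
    A=np.c_[X[m],ss[m][:,1],np.ones(m.sum())];H=h[m]
    for _ in range(6):
        c=np.linalg.lstsq(A,H,rcond=None)[0];e=A@c-H;k=abs(e)<max(.002,2*np.median(abs(e)));A,H=A[k],H[k]
    print("lid",n,m.sum(),len(H),np.arctan(c[0]),c,abs(e).mean());return p
E
python3 - <<'E'
from h import *
s=arm.get_state();print(s["eef_pos"],s["gripper_force"],s["force"])
p=lid("scene",.56);lid("top",.56);lid("scene",.56)
cv2.imwrite("pics/s4.png",p[120:320,220:420,::-1].repeat(3,0).repeat(3,1))
E
```

```text
t: 12.68
eef_pos: [0.593, -0.0926, 0.204]
ee_rot: [3.137, 0.0, -1.505]
force: [-10.7, 0.5, -1.7]
width: 0.0105
gripper_force: 45.0
[ 0.59303888 -0.09260391  0.20402784] 44.99246656894684 [-10.67683455   0.54464687  -1.69140583]
few 0
lid scene 6167 4827 0.5603512474292599 [ 0.62743895 -0.00723516  0.00783366] 0.000875631330318499
pointer 123 0.6042154530007072 [0.57525679 0.62093669] -0.08867692262697353 slope 0.6329082 offset 0.0039022677 rmax 0.17010605345869645
lid top 1586 1329 0.5636706035713366 [ 0.63207474 -0.00096401  0.00795042] 0.000755816631310048
pointer 141 0.5992061328893472 [0.56721413 0.6354044 ] -0.08856796780241981 slope 0.56773055 offset -0.002723027 rmax 0.1386827176563291
lid scene 6158 4761 0.5612555652284756 [ 0.6287     -0.00749548  0.00777127] 0.0008735713262177207
```

View pics/s4.png

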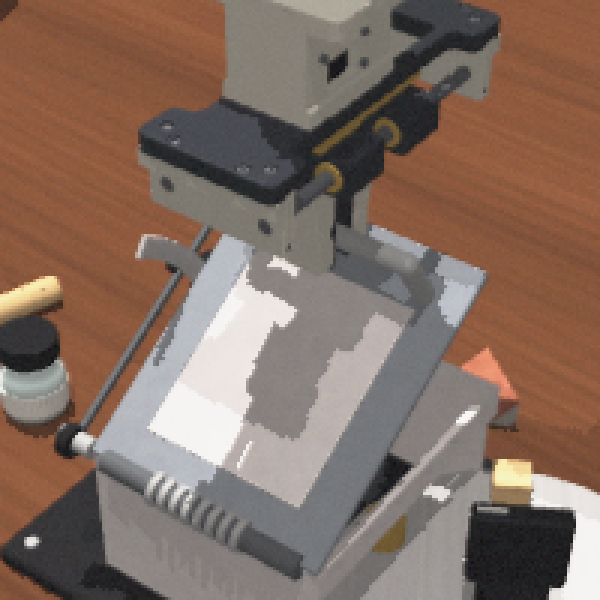

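Run:
```python
from h import *
from scipy.ndimage import map_coordinates
c=arm.get_calibration("scene")
def proj(a,r,y,hz):
    s=np.c_[.09-r*np.cos(a)+hz*np.sin(a),np.full_like(r,y)]@R.T+o
    X=np.c_[s,.1+r*np.sin(a)+hz*np.cos(a)]@c["R"].T+c["t"];x=X@c["mtx"].T;return x[:,:2]/x[:,2:]
p,_,_=shot("scene");b=p[...,2].astype(float);red=p[...,0].astype(float)
k=np.arange(-6,6.01,.25)
for name,y,hz,g,edge,rr in(("pointer",-.088,0,red,0,(.03,.12)),("lid -y edge",-.075,.006,b,1,(.03,.15)),("lid +y edge",.075,.006,b,1,(.03,.17))):
    r=np.linspace(*rr,30);P=proj(.565,r,y,hz);Q=proj(.575,r,y,hz);t=P[-1]-P[0];t/=np.linalg.norm(t);nv=np.array([-t[1],t[0]])
    off=[]
    for q in P:
        u=q+k[:,None]*nv;v=map_coordinates(g,[u[:,1],u[:,0]],order=1)
        w=np.abs(np.gradient(cv2.GaussianBlur(v[:,None],(1,5),1).ravel())) if edge else np.clip(np.median(v)-15-v,0,None)
        if edge: w[w<.6*w.max()]=0
        off.append((w*k).sum()/max(w.sum(),1e-6))
    off=np.array(off);s=((Q-P)@nv)/.01;kk=abs(off-np.median(off))<1.2
    A=np.c_[s,np.ones_like(r)]
    for _ in range(5): f=np.linalg.lstsq(A[kk],off[kk],rcond=None)[0];kk=abs(A@f-off)<.8
    print(name,kk.sum(),"slope",.565+f[0],"shift",f[1],"noshift",.565+(s[kk]@off[kk])/(s[kk]@s[kk]));print(np.round(off[::3],1))
```

```text
pointer 28 slope 0.5493454724131864 shift -0.6558114631939493 noshift 0.5740725457425196
[-0.5 -0.5 -0.5 -0.4 -0.3 -0.3 -0.1 -0.2 -0.3  0. ]
lid -y edge 27 slope 0.5739555143277167 shift 0.3878833889753743 noshift 0.5623370640878735
[ 0.1  0.   0.1 -0.1  0.2  0.7  0.1  0.   0.1  4.9]
lid +y edge 25 slope 0.5987904571439658 shift 0.9006886730310346 noshift 0.5684186438838903
[ 2.1  2.3  0.1  0.4  0.   0.2  0.3 -0.1 -1.7 -0.6]
```

Run:
```python
from h import *
s=arm.get_state();print(s["t"],s["eef_pos"],s["gripper_force"],s["width"]);print(arm.job_done())
```

```text
13.025 [ 0.59302025 -0.09260013  0.20398147] 44.992547035217285 0.010961338866892085
the job is handed in; nothing more can be done
None
```

I turned the carousel one click clockwise with the lid shut, then lifted the lid to about 0.565 rad; the pointer reads about 0.57, a gap within measuring error. The job was handed in at 13.0 s with the gripper still holding the handle at 45 N, but `job_done()` gave no verdict, and I did not re-measure the samples and tools at the end.

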